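# Fit the second U-bolt over a tube specimen

## Task

Clamp the loose end of the yellow tube on its test fixture: lift the smaller U-bolt out of the wooden block, pass it over the tube so that both legs go down the two holes of the open bracket, and press it down past the spring plungers until its bow bears on the tube with no gap. The tube is thin-walled, so feel for it: a push of 5 N on it is plenty and it must not get more than about 10 N. Let go of the U-bolt, upright and touching the tube, and leave everything else where it is.

Things in the scene. Friction and masses are not known exactly. Their poses are not given: they have to be found in the camera images.
- ubolt_mid (a point): Smaller of two steel U-bolts (8 mm bar, 100 g, 111 mm high), standing legs down in either slot of the block. Site half-way up, between the legs, 55.5 mm above their tips; z up through the bow; legs at y = -21 and +21 mm (50 mm over the outsides), tips tapered to 4 mm. Bow starts 30.5 mm above the point. Grip across the outsides of both legs about 25 mm above the point to keep fingertips off the bracket.
- rack: Fixed slotted wooden block, 110 (x) by 114 (y) by 36 mm high, origin under its centre. Two slots along its y at x = -28 and +28 mm, 9.5 mm wide, floor 8 mm above the bench; the U-bolts stand in them, 28 mm deep, legs in line with the slot.
- big_ubolt: The larger U-bolt (legs 60 mm apart), of the wrong size, standing in the block's other slot; origin midway between its leg tips. Leave it.
- fixture: Fixed test fixture, base plate 130 (x) by 290 (y) by 12 mm, origin under its centre. Grey brackets at y = -75 mm (open) and +75 mm (U-bolt fitted), 110 by 32 by 20 mm, tops 72 mm above the bench. A yellow thin-walled tube, 30 mm diameter, 270 long, lies along y over them at x = 0 in rubber saddles on jack screws. Tube height is not measured: axis 34 to 50 mm above the bracket tops.
- bracket (a point): Top centre of the open bracket, midway between its holes and under the tube's axis; axes as the fixture. Holes at x = -21 and +21 mm, 11 mm diameter, through the 20 mm block, 40 mm free below. 10 mm down each hole a spring ball rubs the leg: together they drag 2 to 10 N while the legs slide, then hold the U-bolt where it is left.
- tube_nominal (a point): Fixture-fixed reference point where the tube's axis would cross over the open bracket with the jacks in mid-height (42 mm above the bracket top); y along the tube. The real axis is up to 8 mm higher or lower: feel for it. Bedded, ubolt_mid is 32 mm below the real axis. Force on the tube comes on top of the drag, rising 5 to 10 N per mm; over 16 N spoils the tube.
- wrench: Loose steel spanner, 150 mm, lying on the bench. Leave it.
- nut_tray: Loose red tray of nuts, 90 by 120 by 30 mm; origin under its centre. Leave it.
- vial0: Small white vial with teal band, 26 mm diameter, 58 mm high. Leave it.
- vial1: Another such vial. Leave it.
- vial2: Another such vial. Leave it.
- wash_bottle: White wash bottle, 64 mm diameter, 170 mm high. Leave it.
Things that resemble listed ones, but are neither listed nor needed, are in the scene too. What is shaped like the part that bears ubolt_mid but orange is not meant.

How it is judged:
By the outcome, as a careful person would: the job done as asked, in the order asked, and still so for the second after the job is handed in, with the robot touching nothing.
It also fails if it takes over 67 s, if anything falls off the work surface, if the arm or the gripper's body presses on something with over 40 N, if the wrist force passes 120 N, or if a joint passes its speed limit or range.

## Robot

A 6-joint arm with a two-finger parallel gripper is mounted at the origin on the work surface. World frame = base frame: x ahead of the robot, y to its left, z up, the work surface at z = 0. Lengths are in mm, angles in rad, forces in N, time in s.
With the tool pointing down it reaches from about 300 to 775 mm from the base axis. Payload 14.6 kg.
Tool frame: the origin (TCP) lies at the centre of the arm's flange, where the gripper is bolted on; the fingertips stand 173 mm ahead of it and the grasp point (between the pads) lies 155 mm ahead of it (manip.tip_extent is the distance from the TCP to the fingertips, in mm); z points along the fingers, y is the line along which they close (so a half turn about z gives the same grasp; the last joint's range is limited). The gripper opens to 85 mm and grips with 20 to 120 N. Pads are 22 mm wide; open, the fingers measure 114 mm over their backs; the gripper's body (76 mm by 85 mm) begins 54 mm behind the grasp point. The pads swing forward as they close: fully open they stand 13 mm farther back than shut.
Start: joints at [-1.372, 0.3, 1.521, -0, 1.321, -0.067], TCP at [144.468, -530.679, 404.681] pointing down, gripper open.
Joint ranges: [-3.03, 3.03], [-0.79, 2.21], [0.23, 2.52], [-1.04, 4.18], [0, 3.07], [-2.55, 2.55]. Speed limits (rad/s): [2.22, 2.22, 2.57, 3.14, 3.14, 3.14].

## Interface

Orientations are given as a unit quaternion [w, x, y, z].
In Python, from cell import manip, get_image, camera_params, finder gives the robot as it stands.
- The arm moves only by the tool apply_moves, never from a script. Its argument "deltas" is a list of rows, each a list of 3 entries, a list of its own where there are three numbers: the turn, a rotation vector about the tool's x, y, z each as a share of pi rad, from -1 to 1, then the shift along the tool's x, y, z each as a share of 15 cm, from -1 to 1, then the closure, from 0 (fully open) to 1 (shut). In form: [[[rx, ry, rz], [tx, ty, tz], claw], ...]. A call has 1 to 20 rows; each row shifts and turns the commanded pose from where the row before left it, along the tool's axes as they then stand; what a row does not reach is not made up. A row lasts 1/10 s, in which the tool goes at most 50 mm and 8.59 degrees, less where a joint would pass 70% of its speed; a pose out of reach is approached as far as the arm can. A call with a number of a shift or a turn outside -1 to 1 is refused whole. A call with a gripper value outside its range is refused whole. The fingers move at their own pace and stop on an object; the grip force is fixed at half the most. Time passes only in rows, so rows that do not move let the fingers close. It gives the time, the measured TCP pose, the force, the opening and the grip force at its end, in the units of the state.
- manip.state(): the state, without advancing time (a new reading comes with each control period).
- get_image(name): name is "scene" or "top" or "wrist"; returns the picture (480x640x3 uint8, red, green, blue); there is no depth.
- camera_params(name): a dict with "camera_matrix" (3x3 intrinsics, pixels), "rvec" (rotation vector, rad) and "tvec" (3), from world to camera coordinates, as OpenCV has them. Camera axes: x right, y down, z forward; pixel columns grow to the right and rows downward; lengths in mm; the calibration is good to about 2 mm. A picture is of the moment at which its call begins: read the wrist's pose just before it. camera_params takes no time and is no camera call; for the wrist camera it gives the pose at the moment of the call.
- manip.close_job(): hands the job in; it is judged then, once.
Trained networks look in the newest picture that a camera, given by its name, has taken for a name from the list of things; names that differ only in an ending like _2 or _b are one class to them, and where a whole thing is asked for, a point or a joint stands for the part that bears it (a point fixed in the world has none). Each returns a list of dicts, best first, with "p" (0 to 1); they miss things now and then, are a little off and sometimes report something else, mostly with a low value. They report only what shows in the picture. A call takes as long as a camera call. They do not tell look-alikes from the thing itself.
- finder.trace(camera, target): "region" (480x640 bool, what is visible of it) and "bbox" ([centre column, centre row, width, height] in pixels, round what is visible of it).
The state is a dict: "t": time; "q": joint angles; "joint_vel": joint speeds; "effort": joint torques, N m; "ee_pos": TCP position; "tool_rot": TCP orientation; "force": force on the tool from outside, world axes, zero at the start; "moment": the same for the moment, N m; "grip_width": finger opening in mm; "grip_force": force on a finger pad.
Only numpy, scipy, OpenCV 4.12 (cv2) and the standard library are available. Lean on these libraries where they do the work, as an engineer would, in place of code of your own. Each camera call takes 0.05 s, during which the arm holds its last target. There are 200 camera calls.

## Working session

There is one attempt and no reset: what is moved stays moved. The work goes in short steps, Python scripts to look and compute and a tool call to move; the robot and the scene stay as the last step left them, time stands still between calls to the robot, and variables do not carry over. Pictures are saved under pics/ and viewed, at most 10 in all, crops included, and the job is handed in when it is done.

Besides the shell and the picture viewer there is one more tool, called after ">>>" as name([rows], argument=value, ...), one row to a line, values as JSON. apply_moves: Moves the arm, as the interface text tells. Its arguments: {"type":"object","properties":{"deltas":{"type":"array","items":{"type":"array"}}},"required":["deltas"]}

```bash
mkdir -p pics; ls
python3 - <<'E'
from cell import manip,get_image,camera_params,finder
import cv2,numpy as np
for c in ["scene","top"]:
    im=get_image(c); cv2.imwrite(f"pics/{c}0.png",im[:,:,::-1])
    for n in ["ubolt_mid","rack","fixture","big_ubolt"]:
        print(c,n,[(round(d["p"],2),np.round(d["bbox"]).tolist()) for d in finder.trace(c,n)[:3]])
    p=camera_params(c); print(p)
print(manip.state())
E
```

```text
pics
scene ubolt_mid [(0.78, [149.0, 356.0, 35.0, 36.0]), (0.6, [214.0, 320.0, 17.0, 41.0])]
scene rack [(0.73, [206.0, 333.0, 75.0, 62.0]), (0.69, [434.0, 171.0, 32.0, 64.0])]
scene fixture [(0.64, [357.0, 227.0, 121.0, 112.0])]
scene big_ubolt [(0.72, [190.0, 314.0, 22.0, 47.0])]
{'camera_matrix': array([[614.0121177 ,   0.        , 321.63722486],
       [  0.        , 614.0121177 , 240.63883896],
       [  0.        ,   0.        ,   1.        ]]), 'rvec': array([ 2.25316937,  0.76965226, -0.32812774]), 'tvec': array([-492.12523128, -149.71108824, 1619.6391009 ])}
top ubolt_mid [(0.69, [449.0, 247.0, 22.0, 11.0])]
top rack [(0.85, [447.0, 262.0, 62.0, 62.0])]
top fixture [(0.58, [254.0, 235.0, 135.0, 71.0])]
top big_ubolt [(0.61, [454.0, 273.0, 37.0, 19.0])]
{'camera_matrix': array([[575.80762054,   0.        , 316.20238401],
       [  0.        , 575.80762054, 235.02489738],
       [  0.        ,   0.        ,   1.        ]]), 'rvec': array([ 2.14970842, -2.19502827,  0.06627266]), 'tvec': array([  69.50907078,  572.37628529, 1272.36568992])}
{'t': 0.5, 'q': array([-1.37158784e+00,  2.99926983e-01,  1.52102957e+00, -1.72522089e-05,
        1.32070727e+00, -6.66062526e-02]), 'joint_vel': array([-4.35359152e-04,  7.75828842e-04, -2.03222924e-03,  1.78415660e-03,
        6.07550537e-04, -5.00708021e-05]), 'effort': array([-8.23241717e-04, -5.43026626e+01, -3.61796594e+01, -3.71021997e-05,
        8.94993045e-04,  9.14596399e-09]), 'ee_pos': array([ 144.47312461, -530.67497915,  404.65325427]), 'tool_rot': array([-3.49495085e-05,  9.91180525e-01,  1.32518546e-01, -1.06966697e-05]), 'force': array([ 0.04277521,  0.48895124, -0.68462253]), 'moment': array([-0.01785832,  0.02882426, -0.0052078 ]), 'grip_force': 0.0, 'grip_width': 85.38881158643548}
```

View pics/top0.png

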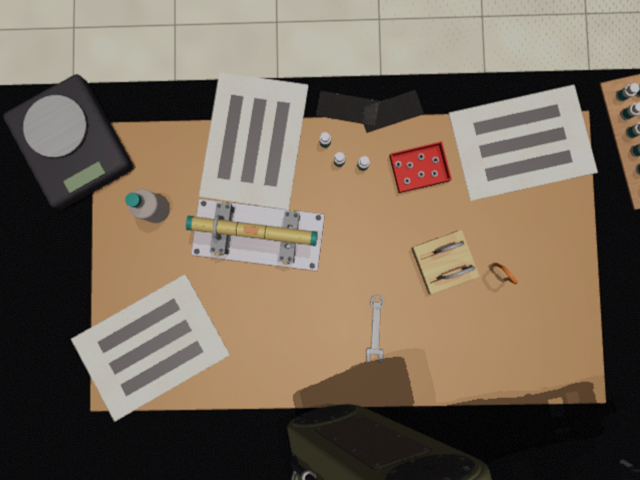

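View pics/scene0.png

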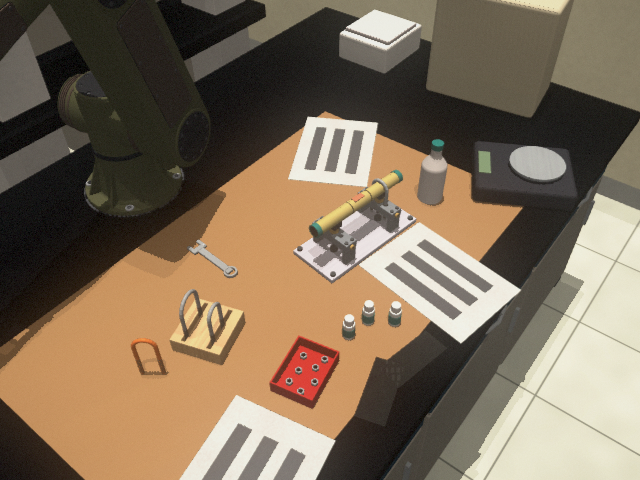

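The top view shows the rack at about (447,262). The smaller U-bolt is in its far slot at (449,247) and the bigger one is at (457,272). The fixture's open bracket is at about (289,237), with the fitted one at (220,228). The scene view agrees, and it shows the orange decoy lying to the side.

```bash
cat > h.py <<'E'
from cell import manip,get_image,camera_params,finder
import cv2,numpy as np
from scipy.spatial.transform import Rotation as R
def ray(p,uv,z):
    Rm=cv2.Rodrigues(p["rvec"])[0]; c=-Rm.T@p["tvec"]
    n=cv2.undistortPoints(np.float64([[uv]]),p["camera_matrix"],None)[0,0]
    d=Rm.T@np.array([n[0],n[1],1]); return c+d*(z-c[2])/d[2]
def proj(p,X): return cv2.projectPoints(np.float64(X),p["rvec"],p["tvec"],p["camera_matrix"],None)[0][:,0]
def tool():
    s=manip.state(); w=s["tool_rot"]; return s["ee_pos"],R.from_quat([w[1],w[2],w[3],w[0]]).as_matrix()
E
python3 - <<'E'
from h import *
p=camera_params("top")
im=get_image("top")
for n,z in [("ubolt_mid",100),("rack",36),("fixture",12),("big_ubolt",110)]:
    r=finder.trace("top",n)
    if not r: print(n,None); continue
    m=r[0]["region"].astype(np.uint8); pts=cv2.findNonZero(m)
    c,wh,a=cv2.minAreaRect(pts); b=cv2.boxPoints((c,wh,a))
    print(n,ray(p,c,z).round(),[ray(p,q,z)[:2].round().tolist() for q in b])
for uv,z in [((188,223),114),((315,238),114),((201,200),12),((324,212),12),((319,270),12),((192,254),12)]: print(uv,ray(p,uv,z).round())
p,_=tool(); q=camera_params("wrist"); Rm=cv2.Rodrigues(q["rvec"])[0]; print(_,"cam in tool",_.T@(-Rm.T@q["tvec"]-p),_.T@Rm.T, q["camera_matrix"][0,0])
E
```

```text
ubolt_mid [ 445. -284.  100.] [[432.0, -232.0], [493.0, -309.0], [458.0, -336.0], [397.0, -259.0]]
rack [578. 199.  36.] [[536.0, 360.0], [665.0, 344.0], [621.0, 38.0], [493.0, 56.0]]
fixture [581. 202.  12.] [[537.0, 366.0], [670.0, 350.0], [625.0, 38.0], [493.0, 56.0]]
big_ubolt [636. 413. 110.] [[632.0, 472.0], [688.0, 441.0], [640.0, 355.0], [583.0, 385.0]]
(188, 223) [598. 325. 114.]
(315, 238) [560.  59. 114.]
(201, 200) [661. 320.  12.]
(324, 212) [627.  39.  12.]
(319, 270) [495.  53.  12.]
(192, 254) [537. 341.  12.]
[[ 9.64874294e-01  2.62712001e-01 -3.31787023e-05]
 [ 2.62712001e-01 -9.64874295e-01  1.67440924e-06]
 [-3.15733896e-05 -1.03320377e-05 -9.99999999e-01]] cam in tool [76.4292552   1.09415557 31.50833707] [[-4.98511532e-04 -9.54548985e-01 -2.98053666e-01]
 [ 9.99999408e-01 -1.87524518e-04 -1.07198782e-03]
 [ 9.67372511e-04 -2.98054023e-01  9.54548513e-01]] 345.8027609077608
```

Run:
```python
from h import *
p=camera_params("top")
u=ray(p,(450,246),115); print(u)
for uv in [(413,248),(464,231),(479,276),(430,293)]: print(ray(p,uv,36).round())
P,Rm=tool(); print("shift/150 tool",Rm.T@(np.array([u[0],u[1],P[2]])-P)/150)
```

```text
[ 537.54513102 -221.55663201  115.        ]
[ 539. -157.   36.]
[ 575. -271.   36.]
[ 474. -300.   36.]
[ 439. -191.   36.]
shift/150 tool [ 3.06989532e+00 -1.29992799e+00 -8.34960960e-05]
```

>>> apply_moves([
  [[0,0,0],[0.307,-0.13,0],0],
  [[0,0,0],[0.307,-0.13,0],0],
  [[0,0,0],[0.307,-0.13,0],0],
  [[0,0,0],[0.307,-0.13,0],0],
  [[0,0,0],[0.307,-0.13,0],0],
  [[0,0,0],[0.307,-0.13,0],0],
  [[0,0,0],[0.307,-0.13,0],0],
  [[0,0,0],[0.307,-0.13,0],0],
  [[0,0,0],[0.307,-0.13,0],0],
  [[0,0,0],[0.307,-0.13,0],0],
  [[0,0,-0.0125],[0,0,0],0],
  [[0,0,0],[0,0,0],0],
  [[0,0,0],[0,0,0],0],
])

```text
t: 2.05
ee_pos: [537.2, -222.0, 404.6]
tool_rot: [-0.0, 0.988, 0.151, -0.0]
force: [-0.8, 0.3, -0.9]
grip_width: 85.0
grip_force: 0.0
```

Run:
```python
from h import *
print(tool(), manip.state()["t"])
p=camera_params("wrist"); im=get_image("wrist"); cv2.imwrite("pics/w1.png",im[:,:,::-1])
np.savez("w1.npz",**p)
for d in finder.trace("wrist","ubolt_mid"):
    c=cv2.minAreaRect(cv2.findNonZero(d["region"].astype(np.uint8))); print(d["p"],d["bbox"],c, ray(p,c[0],100))
```

```text
(array([ 537.18675691, -221.97128508,  404.63002914]), array([[ 9.54245575e-01,  2.99023969e-01, -2.20415118e-04],
       [ 2.99023969e-01, -9.54245600e-01, -3.33617663e-05],
       [-2.20306124e-04, -3.40740855e-05, -9.99999975e-01]])) 2.05
0.95 [322.9, 223.1, 59.8, 36.4] ((322.87841796875, 223.259521484375), (35.73185348510742, 58.03221130371094), 88.53119659423828) [ 541.44229357 -227.06556965  100.        ]
0.75 [365.5, 294.9, 97.2, 60.7] ((364.54754638671875, 296.3744812011719), (40.86658477783203, 94.41590881347656), 70.94229125976562) [ 489.28230125 -281.95483248  100.        ]
```

View pics/w1.png

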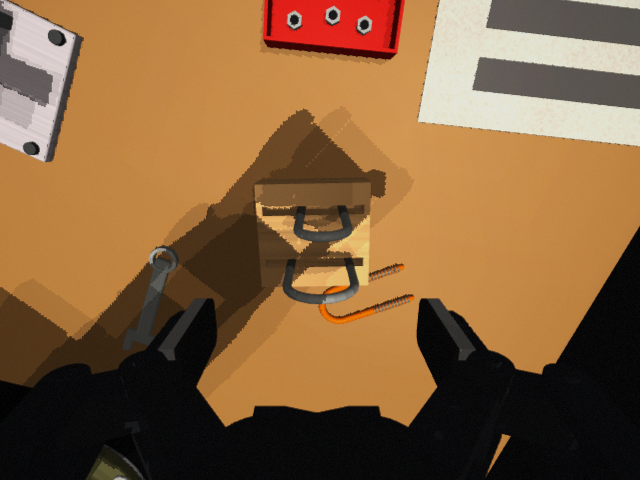

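The wrist view shows the small U-bolt at (323,223), square with the image. The big one is at (320,285) and the orange decoy is below right.

```bash
cat >> h.py <<'E'
from scipy.optimize import minimize
def ub_line(z0=36,n=40):
    a=np.linspace(0,np.pi,n); L=[(0,-21,z) for z in np.linspace(z0,94,n)]+[(0,-21*np.cos(t),94+21*np.sin(t)) for t in a]+[(0,21,z) for z in np.linspace(z0,94,n)]
    return np.array(L,float)
def render(p,X,r):
    S=4; m=np.zeros((480*2,640*2),np.uint8); Rm=cv2.Rodrigues(p["rvec"])[0]
    d=(X@Rm.T+p["tvec"])[:,2]
    for (u,v),dd in zip(proj(p,X),d):
        cv2.circle(m,(int((u*2+.5)*16),int((v*2+.5)*16)),int(p["camera_matrix"][0,0]*r/dd*2*16),255,-1,shift=4)
    return cv2.resize(m,(640,480),interpolation=cv2.INTER_AREA)/255.
def fit(p,mask,line,r,x0):
    B=cv2.GaussianBlur(mask.astype(float),(0,0),1)
    def place(v):
        c,s=np.cos(v[2]),np.sin(v[2]); return line@np.array([[c,-s,0],[s,c,0],[0,0,1]]).T+[v[0],v[1],0]
    f=lambda v:((cv2.GaussianBlur(render(p,place(v),r),(0,0),1)-B)**2).sum()
    o=minimize(f,x0,method="Nelder-Mead",options=dict(initial_simplex=np.array([x0]+[np.array(x0)+e for e in np.diag([5,5,.08])]),maxiter=150))
    return o.x,o.fun,mask.sum()
E
python3 - <<'E'
from h import *
p=dict(np.load("w1.npz"))
d=finder.trace("wrist","ubolt_mid")[0]
print(fit(p,d["region"],ub_line(),4,[536,-222,.3]))
E
```

```text
(array([ 5.35664765e+02, -2.28857469e+02,  3.25074065e-01]), np.float64(55.734918657361554), np.int64(947))
```

>>> apply_moves([
  [[0,0,-0.007],[-0.023,0.041,0],0],
  [[0,0,0],[0,0,0.25],0],
  [[0,0,0],[0,0,0.25],0],
  [[0,0,0],[0,0,0.25],0],
  [[0,0,0],[0,0,0.2],0],
  [[0,0,0],[0,0,0.147],0],
  [[0,0,0],[0,0,0],0.2],
  [[0,0,0],[0,0,0],1],
  [[0,0,0],[0,0,0],1],
  [[0,0,0],[0,0,0],1],
  [[0,0,0],[0,0,0],1],
  [[0,0,0],[0,0,0],1],
  [[0,0,0],[0,0,0],1],
])

```text
t: 3.5
ee_pos: [536.4, -228.8, 241.8]
tool_rot: [0.001, 0.987, 0.163, 0.001]
force: [-0.4, -0.3, 7.9]
grip_width: 48.3
grip_force: 61.7
```

>>> apply_moves([
  [[0,0,0],[0,0,-0.06],1],
  [[0,0,0],[0,0,-0.13],1],
  [[0,0,0],[0,0,-0.2],1],
  [[0,0,0],[0,0,-0.25],1],
  [[0,0,0],[0,0,-0.25],1],
  [[0,0,0],[0,0,-0.21],1],
  [[0,0,0],[0.128,-0.29,0],1],
  [[0,0,0],[0.128,-0.29,0],1],
  [[0,0,0],[0.128,-0.29,0],1],
  [[0,0,0],[0.128,-0.29,0],1],
  [[0,0,0],[0.128,-0.29,0],1],
  [[0,0,0],[0.128,-0.29,0],1],
  [[0,0,-0.0443],[0,0,0],1],
  [[0,0,-0.0443],[0,0,0],1],
  [[0,0,-0.0443],[0,0,0],1],
  [[0,0,-0.0443],[0,0,0],1],
  [[0,0,-0.0443],[0,0,0],1],
  [[0,0,-0.0443],[0,0,0],1],
  [[0,0,-0.0443],[0,0,0],1],
  [[0,0,-0.0443],[0,0,0],1],
])

```text
t: 5.5
ee_pos: [561.1, 55.7, 405.8]
tool_rot: [0.0, 0.75, 0.662, 0.0]
force: [0.0, 0.5, -1.8]
grip_width: 48.0
grip_force: 62.3
```

>>> apply_moves([
  [[0,0,0],[0,0,0],1],
  [[0,0,0],[0,0,0],1],
  [[0,0,0],[0,0,0],1],
])

```text
t: 5.8
ee_pos: [561.2, 55.7, 405.4]
tool_rot: [0.0, 0.753, 0.658, 0.0]
force: [-0.4, -0.3, -0.9]
grip_width: 47.9
grip_force: 62.3
```

Run:
```python
from h import *
print(tool(), manip.state()["t"],manip.state()["force"])
p=camera_params("wrist"); im=get_image("wrist"); cv2.imwrite("pics/w2.png",im[:,:,::-1])
np.savez("w2.npz",**p)
```

```text
(array([561.21774405,  55.65057517, 405.38384988]), array([[ 1.33249762e-01,  9.91082479e-01,  1.45258946e-04],
       [ 9.91082488e-01, -1.33249767e-01,  3.10269982e-05],
       [ 5.01060351e-05,  1.39829258e-04, -9.99999989e-01]])) 5.8 [-0.43691766 -0.25883334 -0.9468418 ]
```

View pics/w2.png

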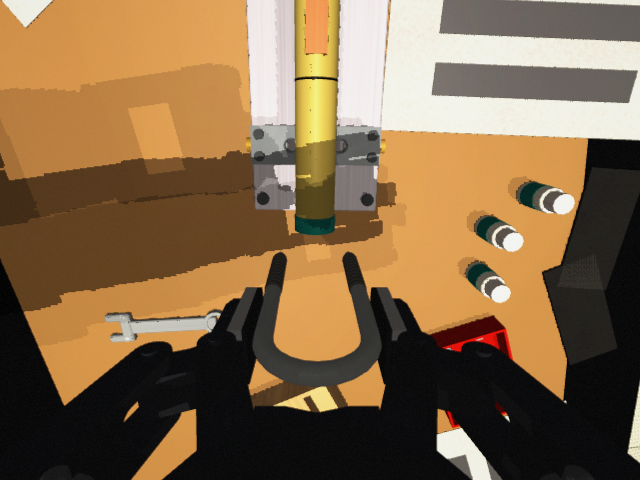

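The wrist view shows the open bracket at about (315,146), with its holes beside the tube at about (290,146) and (341,146). The held U-bolt's tips are at (280,256) and (349,256). I'll zoom in.

Run:
```python
import cv2
im=cv2.imread("pics/w2.png")[110:280,235:395]
cv2.imwrite("pics/c2.png",cv2.resize(im,(560,595),interpolation=cv2.INTER_CUBIC))
```

```text
(no output)
```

View pics/c2.png

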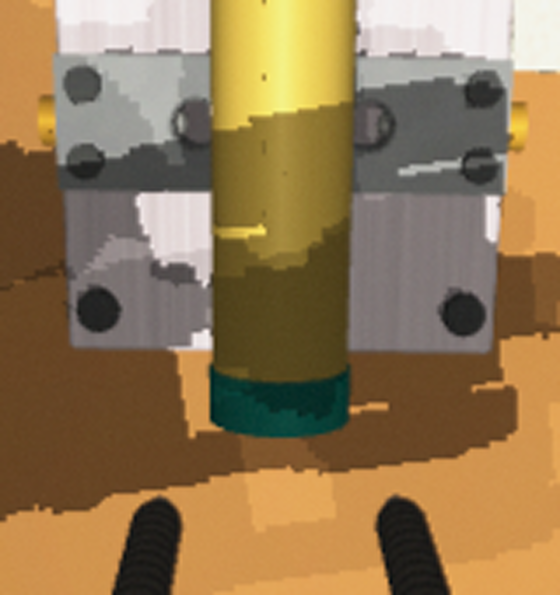

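```bash
cat > held.py <<'E'
from h import *
def held(p,P,Rm,mask):
    # U-bolt in tool frame: ubolt z = -tool z, y = tool y, x = tool x ; origin mid ; params x,y,z offset, pitch about y, yaw about z
    n=60; a=np.linspace(0,np.pi,n); zs=np.linspace(-53.5,30.5,n)
    L=np.array([(0,-21,z) for z in zs]+[(0,-21*np.cos(t),30.5+21*np.sin(t)) for t in a]+[(0,21,z) for z in zs])
    rad=np.interp(L[:,2],[-55.5,-50],[2.,4.])
    Rc=cv2.Rodrigues(p["rvec"])[0]
    def world(v,X): return P+(np.array([v[0],v[1],v[2]])+(R.from_euler("yz",v[3:5]).apply(X))*[1,1,1]@np.diag([1,1,-1.]))@Rm.T
    def ren(v):
        X=world(v,L); d=(X@Rc.T+p["tvec"])[:,2]; m=np.zeros((960,1280),np.uint8)
        for (u,w),dd,r in zip(proj(p,X),d,rad): cv2.circle(m,(int((u*2+.5)*16),int((w*2+.5)*16)),int(p["camera_matrix"][0,0]*r/dd*32),255,-1,shift=4)
        return cv2.GaussianBlur(cv2.resize(m,(640,480),interpolation=cv2.INTER_AREA)/255.,(0,0),1)
    B=cv2.GaussianBlur(mask.astype(float),(0,0),1)
    f=lambda v:((ren(v)-B)**2).sum()
    x0=np.array([0,0,178.3,0,0]); o=minimize(f,x0,method="Nelder-Mead",options=dict(initial_simplex=np.array([x0]+[x0+e for e in np.diag([3,3,5,.08,.05])]),maxiter=400))
    tip=world(o.x,np.array([[0,-21,-55.5],[0,21,-55.5],[0,0,0.]]))
    return o.x,o.fun,tip,ren(o.x)
E
python3 - <<'E'
from held import *
p=dict(np.load("w2.npz")); P,Rm=tool()
for d in finder.trace("wrist","ubolt_mid"):
    print(d["p"],d["bbox"].round() if hasattr(d["bbox"],"round") else d["bbox"])
d=finder.trace("wrist","ubolt_mid")[0]
v,f,tip,_=held(p,P,Rm,d["region"]); print(v.round(3),f,d["region"].sum()); print(tip.round(1))
T=lambda u,w:(235+(u+.5)/3.5-.5,110+(w+.5)/3.5-.5)
s=[ray(p,T(*q),74) for q in [(82,84),(483,90),(85,161),(480,166)]]
c=np.mean(s,0); h=ray(p,T(284,123),72); e=s[1]-s[0]+s[3]-s[2]
print("screws",c.round(1),"holes",h.round(1),"xdir angle",np.degrees(np.arctan2(e[1],e[0])),np.linalg.norm(s[1]-s[0]), "ring span",np.linalg.norm(ray(p,T(172,122),72)-ray(p,T(396,124),72)))
print("tooly angle",np.degrees(np.arctan2(Rm[1,1],Rm[0,1])))
t=[ray(p,T(213,300),115),ray(p,T(350,300),115),ray(p,T(213,10),115),ray(p,T(357,10),115)]; print(np.array(t).round(1))
E
```

```text
0.61 [316.1, 317.1, 126.3, 134.3]
[-1.06000e+00  5.34000e-01  1.79172e+02 -2.40000e-02  1.40000e-02] 192.42712531154987 6566
[[541.1  58.9 170.6]
 [582.6  52.8 170.7]
 [561.6  54.5 226.1]]
screws [569.3 117.2  74. ] holes [569.7 117.7  72. ] xdir angle -8.446154640451814 95.29281551973664 ring span 54.0405809693058
tooly angle -7.616449236518418
[[549.9  84.9 115. ]
 [579.2  80.9 115. ]
 [558.8 143.2 115. ]
 [587.5 139.3 115. ]]
```

>>> apply_moves([
  [[0,0,0],[0.138,-0.001,0],1],
  [[0,0,0],[0.138,-0.001,0],1],
  [[0,0,0],[0.138,-0.002,0],1],
  [[0,0,0],[0,0,0],1],
  [[0,0,0],[0,0,0.08],1],
  [[0,0,0],[0,0,0.08],1],
  [[0,0,0],[0,0,0.08],1],
  [[0,0,0],[0,0,0.06],1],
  [[0,0,0],[0,0,0.04],1],
  [[0,0,0],[0,0,0],1],
  [[0,0,0],[0,0,0],1],
])

```text
t: 7.05
ee_pos: [568.9, 117.3, 354.4]
tool_rot: [0.0, 0.752, 0.66, 0.0]
force: [-0.9, 0.2, -0.4]
grip_width: 48.5
grip_force: 62.3
```

Run:
```python
from held import *
P,Rm=tool(); print(P,manip.state()["force"])
p=camera_params("wrist"); im=get_image("wrist"); np.savez("w3.npz",**p)
cv2.imwrite("pics/w3.png",cv2.resize(im[100:340,200:430,::-1],(575,600),interpolation=cv2.INTER_CUBIC))
r=finder.trace("wrist","ubolt_mid")
print([(d["p"],d["bbox"]) for d in r])
if r:
    v,f,tip,_=held(p,P,Rm,r[0]["region"]); print(v.round(3),f,tip.round(1), proj(p,tip))
print("holes pred",proj(p,[[569.5-20.8,117.5+3,72],[569.5+20.8,117.5-3,72]]))
```

```text
[568.87398898 117.25149204 354.38460709] [-0.88043347  0.21359842 -0.4126377 ]
[(0.91, [316.2, 317.2, 126.4, 134.7])]
[-1.41300e+00  5.39000e-01  1.79434e+02 -2.20000e-02  1.40000e-02] 185.966109590755 [[548.7 120.  119.5]
 [590.3 114.  119.5]
 [569.3 115.8 175. ]] [[282.76776153 254.76141328]
 [349.80962876 255.61589413]
 [316.17813643 298.31100551]]
holes pred [[288.48504911 232.41235904]
 [343.99935832 233.07306798]]
```

View pics/w3.png

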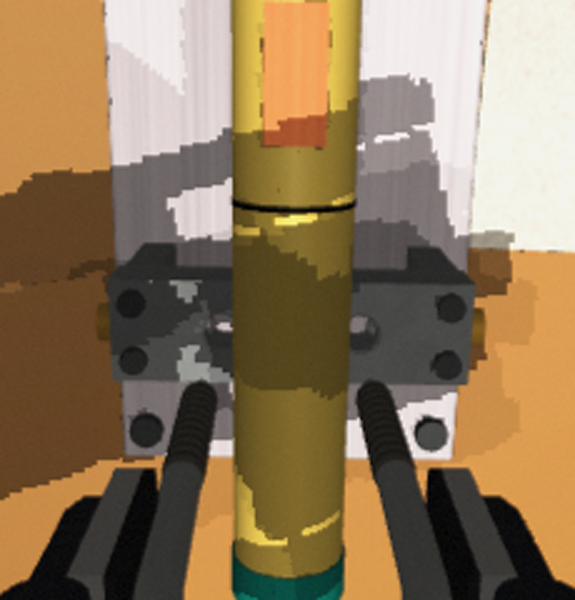

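The close view shows the leg tips at about (283,255) and (350,255), lined up with the holes. The screw pattern's centre is at about (316,233), so the tips are within about 0.5 mm of the target.

>>> apply_moves([
  [[0,0,0],[0.003,0.001,0.06],1],
  [[0,0,0],[0,0,0.08],1],
  [[0,0,0],[0,0,0.08],1],
  [[0,0,0],[0,0,0.05],1],
  [[0,0,0],[0,0,0.02],1],
  [[0,0,0],[0,0,0.02],1],
  [[0,0,0],[0,0,0.02],1],
  [[0,0,0],[0,0,0.01],1],
  [[0,0,0],[0,0,0],1],
])

```text
t: 8.05
ee_pos: [569.0, 117.7, 303.1]
tool_rot: [0.0, 0.752, 0.66, 0.0]
force: [-0.0, 0.1, -1.4]
grip_width: 47.8
grip_force: 62.3
```

>>> apply_moves([
  [[0,0,0],[0,0,0.013],1],
  [[0,0,0],[0,0,0.013],1],
  [[0,0,0],[0,0,0.013],1],
  [[0,0,0],[0,0,0],1],
])

```text
t: 8.45
ee_pos: [569.0, 117.7, 297.0]
tool_rot: [-0.0, 0.752, 0.66, -0.0]
force: [0.8, 0.3, -1.2]
grip_width: 48.1
grip_force: 62.3
```

>>> apply_moves([
  [[0,0,0],[0,0,0.013],1],
  [[0,0,0],[0,0,0.013],1],
  [[0,0,0],[0,0,0.013],1],
])

```text
t: 8.75
ee_pos: [569.2, 117.7, 291.8]
tool_rot: [0.0, 0.752, 0.66, 0.001]
force: [3.1, 0.3, 4.6]
grip_width: 47.9
grip_force: 62.7
```

>>> apply_moves([
  [[0,0,0],[0,0,0.013],1],
  [[0,0,0],[0,0,0.013],1],
  [[0,0,0],[0,0,0.013],1],
])

```text
t: 9.05
ee_pos: [569.1, 117.7, 285.7]
tool_rot: [0.0, 0.752, 0.66, 0.0]
force: [1.2, -1.5, 3.8]
grip_width: 48.1
grip_force: 62.8
```

>>> apply_moves([
  [[0,0,0],[0,0,0.013],1],
  [[0,0,0],[0,0,0.013],1],
  [[0,0,0],[0,0,0.013],1],
])

```text
t: 9.35
ee_pos: [569.1, 117.8, 279.7]
tool_rot: [0.0, 0.752, 0.66, 0.0]
force: [2.8, -0.6, 4.6]
grip_width: 47.9
grip_force: 62.8
```

>>> apply_moves([
  [[0,0,0],[0,0,0.013],1],
  [[0,0,0],[0,0,0.01],1],
  [[0,0,0],[0,0,0.0067],1],
])

```text
t: 9.65
ee_pos: [569.0, 117.7, 275.1]
tool_rot: [-0.0, 0.752, 0.66, -0.0]
force: [3.1, -0.4, 3.3]
grip_width: 48.0
grip_force: 62.7
```

>>> apply_moves([
  [[0,0,0],[0,0,0.0067],1],
])

```text
t: 9.75
ee_pos: [569.0, 117.7, 274.1]
tool_rot: [-0.0, 0.752, 0.66, -0.0]
force: [1.8, -0.2, 3.2]
grip_width: 48.0
grip_force: 62.7
```

>>> apply_moves([
  [[0,0,0],[0,0,0.0067],1],
])

```text
t: 9.85
ee_pos: [569.0, 117.7, 273.1]
tool_rot: [-0.0, 0.752, 0.66, -0.0]
force: [1.6, -1.1, 3.2]
grip_width: 48.2
grip_force: 62.8
```

>>> apply_moves([
  [[0,0,0],[0,0,0.0067],1],
])

```text
t: 9.95
ee_pos: [569.0, 117.7, 272.2]
tool_rot: [-0.0, 0.752, 0.66, -0.0]
force: [2.9, -0.1, 3.2]
grip_width: 47.7
grip_force: 62.8
```

>>> apply_moves([
  [[0,0,0],[0,0,0.0033],1],
  [[0,0,0],[0,0,0.0033],1],
])

```text
t: 10.15
ee_pos: [569.0, 117.7, 271.2]
tool_rot: [-0.0, 0.752, 0.66, -0.0]
force: [1.7, -0.3, 3.4]
grip_width: 48.2
grip_force: 62.7
```

>>> apply_moves([
  [[0,0,0],[0,0,0.0033],1],
  [[0,0,0],[0,0,0.0033],1],
])

```text
t: 10.35
ee_pos: [569.0, 117.7, 270.2]
tool_rot: [-0.0, 0.752, 0.66, -0.0]
force: [2.2, -0.8, 2.6]
grip_width: 48.0
grip_force: 62.7
```

>>> apply_moves([
  [[0,0,0],[0,0,0.0033],1],
  [[0,0,0],[0,0,0.0033],1],
])

```text
t: 10.55
ee_pos: [569.0, 117.7, 269.2]
tool_rot: [-0.0, 0.752, 0.66, -0.0]
force: [2.0, -0.5, 2.8]
grip_width: 48.1
grip_force: 62.7
```

>>> apply_moves([
  [[0,0,0],[0,0,0.0033],1],
  [[0,0,0],[0,0,0.0033],1],
])

```text
t: 10.75
ee_pos: [569.0, 117.7, 268.3]
tool_rot: [-0.0, 0.752, 0.66, -0.0]
force: [1.0, -0.1, 2.4]
grip_width: 48.2
grip_force: 62.7
```

>>> apply_moves([
  [[0,0,0],[0,0,0.0033],1],
  [[0,0,0],[0,0,0.0033],1],
])

```text
t: 10.95
ee_pos: [569.0, 117.7, 267.3]
tool_rot: [0.0, 0.752, 0.66, -0.0]
force: [1.4, -1.5, 3.2]
grip_width: 47.9
grip_force: 62.7
```

>>> apply_moves([
  [[0,0,0],[0,0,0.0033],1],
  [[0,0,0],[0,0,0.0033],1],
])

```text
t: 11.15
ee_pos: [569.0, 117.7, 266.3]
tool_rot: [-0.0, 0.752, 0.66, -0.0]
force: [1.6, -0.4, 3.1]
grip_width: 48.1
grip_force: 62.7
```

>>> apply_moves([
  [[0,0,0],[0,0,0.0033],1],
  [[0,0,0],[0,0,0.0033],1],
])

```text
t: 11.35
ee_pos: [569.0, 117.7, 265.3]
tool_rot: [-0.0, 0.752, 0.66, -0.0]
force: [1.3, -0.4, 3.6]
grip_width: 48.1
grip_force: 62.8
```

>>> apply_moves([
  [[0,0,0],[0,0,0.0033],1],
  [[0,0,0],[0,0,0.0033],1],
])

```text
t: 11.55
ee_pos: [569.0, 117.7, 264.3]
tool_rot: [-0.0, 0.752, 0.66, -0.0]
force: [1.6, -1.4, 2.9]
grip_width: 48.2
grip_force: 62.8
```

>>> apply_moves([
  [[0,0,0],[0,0,0.0033],1],
  [[0,0,0],[0,0,0.0033],1],
])

```text
t: 11.75
ee_pos: [569.0, 117.7, 263.3]
tool_rot: [-0.0, 0.752, 0.66, -0.0]
force: [2.0, -1.0, 3.6]
grip_width: 47.9
grip_force: 62.7
```

>>> apply_moves([
  [[0,0,0],[0,0,0.0033],1],
  [[0,0,0],[0,0,0.0033],1],
])

```text
t: 11.95
ee_pos: [569.0, 117.7, 262.3]
tool_rot: [-0.0, 0.752, 0.66, 0.0]
force: [0.7, 0.2, 2.4]
grip_width: 47.9
grip_force: 62.7
```

>>> apply_moves([
  [[0,0,0],[0,0,0.0033],1],
  [[0,0,0],[0,0,0.0033],1],
])

```text
t: 12.15
ee_pos: [569.0, 117.8, 261.3]
tool_rot: [-0.0, 0.752, 0.66, 0.0]
force: [1.0, 0.1, 2.6]
grip_width: 47.9
grip_force: 62.7
```

>>> apply_moves([
  [[0,0,0],[0,0,0.0033],1],
  [[0,0,0],[0,0,0.0033],1],
])

```text
t: 12.35
ee_pos: [569.0, 117.8, 260.4]
tool_rot: [-0.0, 0.752, 0.66, 0.0]
force: [1.6, 0.5, 1.8]
grip_width: 48.2
grip_force: 62.7
```

>>> apply_moves([
  [[0,0,0],[0,0,0.0033],1],
  [[0,0,0],[0,0,0.0033],1],
])

```text
t: 12.55
ee_pos: [569.0, 117.8, 259.4]
tool_rot: [-0.0, 0.752, 0.66, 0.0]
force: [1.3, 0.6, 3.2]
grip_width: 48.4
grip_force: 62.8
```

>>> apply_moves([
  [[0,0,0],[0,0,0.0033],1],
  [[0,0,0],[0,0,0.0033],1],
])

```text
t: 12.75
ee_pos: [569.0, 117.8, 258.3]
tool_rot: [-0.0, 0.752, 0.66, 0.0]
force: [2.4, 0.5, 2.9]
grip_width: 48.2
grip_force: 62.8
```

>>> apply_moves([
  [[0,0,0],[0,0,0.0033],1],
  [[0,0,0],[0,0,0.0033],1],
])

```text
t: 12.95
ee_pos: [569.0, 117.7, 257.6]
tool_rot: [0.0, 0.752, 0.66, 0.0]
force: [-0.3, 0.7, 7.7]
grip_width: 48.1
grip_force: 63.1
```

>>> apply_moves([
  [[0,0,0],[0,0,0],1],
])

```text
t: 13.05
ee_pos: [569.0, 117.8, 257.5]
tool_rot: [0.0, 0.752, 0.66, 0.0]
force: [0.8, 0.1, 4.5]
grip_width: 48.1
grip_force: 63.0
```

>>> apply_moves([
  [[0,0,0],[0,0,0.002],1],
])

```text
t: 13.15
ee_pos: [569.0, 117.8, 257.4]
tool_rot: [0.0, 0.752, 0.66, 0.0]
force: [-0.6, 1.3, 7.6]
grip_width: 48.1
grip_force: 63.1
```

>>> apply_moves([
  [[0,0,0],[0,0,0],0],
  [[0,0,0],[0,0,0],0],
  [[0,0,0],[0,0,0],0],
  [[0,0,0],[0,0,0],0],
  [[0,0,0],[0,0,0],0],
  [[0,0,0],[0,0,0],0],
])

```text
t: 13.75
ee_pos: [569.0, 117.7, 257.1]
tool_rot: [-0.0, 0.752, 0.66, -0.0]
force: [0.1, 1.1, 0.3]
grip_width: 85.1
grip_force: 0.0
```

>>> apply_moves([
  [[0,0,0],[0,0,-0.05],0],
  [[0,0,0],[0,0,-0.1],0],
  [[0,0,0],[0,0,-0.2],0],
  [[0,0,0],[0,0,-0.25],0],
  [[0,0,0],[0,0,-0.2],0],
  [[0,0,0],[-0.2,0,0],0],
  [[0,0,0],[-0.1,0,0],0],
  [[0,0,0],[0,0,0],0],
  [[0,0,0],[0,0,0],0],
])

```text
t: 14.65
ee_pos: [563.1, 73.1, 377.0]
tool_rot: [-0.0, 0.752, 0.659, -0.0]
force: [-0.4, 0.6, -0.0]
grip_width: 84.9
grip_force: 0.0
```

Run:
```python
from h import *
P,Rm=tool(); print(P,manip.state()["force"])
p=camera_params("wrist"); im=get_image("wrist"); np.savez("w4.npz",**p)
cv2.imwrite("pics/w4.png",im[:,:,::-1])
r=finder.trace("wrist","ubolt_mid"); print([(d["p"],d["bbox"]) for d in r])
```

```text
[563.12807771  73.09413937 376.99037987] [-0.44159585  0.57358171 -0.02657813]
[(0.97, [317.0, 178.2, 72.3, 32.7])]
```

View pics/w4.png

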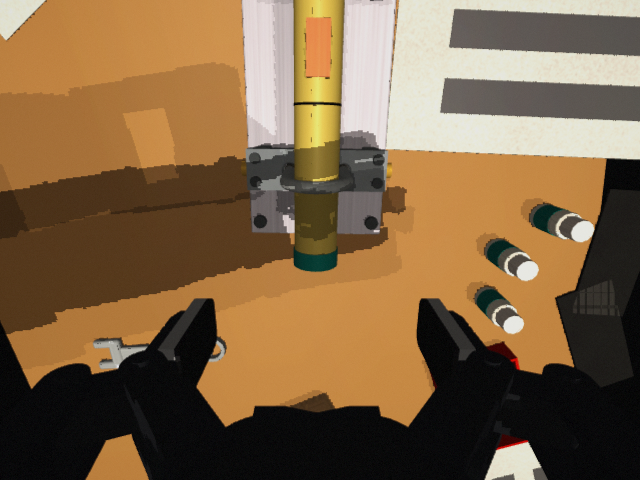

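The wrist view shows the U-bolt upright over the tube at (317,178) in the open bracket, and nothing else has moved. Opening the pads may have lifted it slightly, so I'll check by pressing gently on the bow with the fingers closed.

>>> apply_moves([
  [[0,0,0],[0.15,0,0],1],
  [[0,0,0],[0.14,0,0],1],
  [[0,0,0],[0,0,0],1],
  [[0,0,0],[0,0,0],1],
  [[0,0,0],[0,0,0],1],
  [[0,0,0],[0,0,0],1],
  [[0,0,0],[0,0,0.2],1],
  [[0,0,0],[0,0,0.15],1],
  [[0,0,0],[0,0,0.06],1],
  [[0,0,0],[0,0,0],1],
  [[0,0,0],[0,0,0],1],
])

```text
t: 15.85
ee_pos: [569.0, 116.1, 316.7]
tool_rot: [0.0, 0.752, 0.659, 0.001]
force: [0.8, 1.0, 0.6]
grip_width: -0.3
grip_force: 0.0
```

>>> apply_moves([
  [[0,0,0],[0,0,0.0133],1],
  [[0,0,0],[0,0,0.0133],1],
  [[0,0,0],[0,0,0.0133],1],
  [[0,0,0],[0,0,0],1],
])

```text
t: 16.25
ee_pos: [568.8, 116.2, 309.5]
tool_rot: [-0.0, 0.752, 0.66, -0.0]
force: [-1.4, -0.3, -0.8]
grip_width: 0.3
grip_force: 0.0
```

>>> apply_moves([
  [[0,0,0],[0,0,0.0067],1],
])

```text
t: 16.35
ee_pos: [568.8, 116.3, 308.8]
tool_rot: [0.0, 0.752, 0.66, 0.0]
force: [0.1, 0.0, -0.3]
grip_width: -0.1
grip_force: 0.0
```

>>> apply_moves([
  [[0,0,0],[0,0,0.004],1],
])

```text
t: 16.45
ee_pos: [568.8, 116.3, 308.1]
tool_rot: [0.0, 0.752, 0.66, 0.0]
force: [-1.0, -0.3, 0.9]
grip_width: -0.0
grip_force: 1.4
```

>>> apply_moves([
  [[0,0,0],[0,0,0.003],1],
])

```text
t: 16.55
ee_pos: [568.9, 116.2, 307.9]
tool_rot: [0.0, 0.752, 0.66, 0.0]
force: [-1.2, -0.9, 4.9]
grip_width: -0.2
grip_force: 2.2
```

>>> apply_moves([
  [[0,0,0],[0,0,0.002],1],
])

```text
t: 16.65
ee_pos: [568.9, 116.3, 307.7]
tool_rot: [0.0, 0.752, 0.66, 0.0]
force: [-1.1, -0.4, 5.4]
grip_width: 0.1
grip_force: 2.9
```

>>> apply_moves([
  [[0,0,0],[0,0,0.002],1],
])

```text
t: 16.75
ee_pos: [568.9, 116.3, 307.5]
tool_rot: [0.0, 0.752, 0.66, 0.0]
force: [-2.3, 0.1, 7.2]
grip_width: 0.2
grip_force: 3.8
```

>>> apply_moves([
  [[0,0,0],[0,0,-0.02],1],
  [[0,0,0],[0,0,-0.1],1],
  [[0,0,0],[0,0,-0.25],1],
  [[0,0,0],[0,0,-0.25],1],
  [[0,0,0],[0,0,0],1],
  [[0,0,0],[0,0,0],1],
  [[0,0,0],[0,0,0],1],
])

```text
t: 17.45
ee_pos: [568.7, 116.2, 398.7]
tool_rot: [-0.001, 0.752, 0.66, -0.001]
force: [-0.4, 0.1, 0.3]
grip_width: 0.1
grip_force: 0.0
```

```bash
python3 -c "
from cell import manip
print(manip.state()['ee_pos'],manip.state()['force']); print(manip.close_job())"
```

```text
[568.68947824 116.22854939 398.67949324] [-0.43089224  0.10720762  0.26898248]
the job is handed in; nothing more can be done
None
```

The smaller U-bolt is clamped over the tube in the open bracket, pressed to an estimated 4–5 N on the tube beyond the plunger drag, then let go. I rechecked contact by pressing on the bow, and handed the job in at about 17.5 s; no verdict came back.

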